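# Wind up the screw jack under the log

## Task

The log in the bench vise overhangs and springs when it is worked on, so prop it: with the tommy bar from the tool tray, turn the collar of the screw jack anticlockwise (seen from above), moving the bar on from hole to hole, until the cap has closed the gap and bears firmly under the log's free end. Go by the feel of the bar: stop once it has clearly gone stiff, do not force the log up further, and do not wrench the bar in the holes or take the collar in the fingers. Then put the bar back in the tray; do not bump the log, and leave the other things where they are.

Things in the scene. Friction and masses are not known exactly. Their poses are not given: they have to be found in the camera images.
- jack: Screw jack on the table, fixed: grey cast-iron foot 104 mm across, 40 mm high; the steel collar turns on top of it, and a 21 mm screw rises out of the collar to a 42 mm domed cap, its top 125 mm above the jack's origin at the start. Origin: on the jack's axis, at its underside; this upright axis is the collar's too.
- collar: Capstan collar: steel ring 72 mm across, 32 mm high, that turns but does not rise. Six radial holes, round, 12.5 mm, 60 degrees apart, 24 mm deep (floor 12 mm from the axis), at mid-height. Origin: on the axis, level with the holes, 56 mm above the jack's origin (which may lie up to 2 mm below the table top). Its x axis points out along one hole and turns with the collar; z is up.
- screw: Rising screw with the domed cap; it does not turn. Origin on the axis, 69 mm below the cap's top. Turning the collar anticlockwise (from above) lifts it 12 mm a turn, 2 mm per hole; it stays where left, also under load. With the bar gripped at its middle (95 mm from the axis), turning takes 2 to 3.5 N across the bar while the cap is free of the log.
- log: Log with dark bark, 52 mm thick, 310 mm long, held level in the vise, reaching over the jack, its free end about 30 mm past the jack's axis. Origin: on its centre line between the jaws, about 220 mm from the jack's axis; -x points along the log to the free end.
- log_seat (a point): Point on the log's underside above the jack, 2.4 to 4.4 mm above the cap at the start (measured poses cannot tell how much). After touching, the load grows by some 14 N per mm of lift. The cap bears firmly at 6 to 35 N: the push across the bar's middle has then risen by some 3.5 to 6 N over free turning. Above 55 N the log is wrenched.
- vise: Cast-iron bench vise that holds the log, fixed, about 240 mm long across the log, 116 mm wide and 170 mm high. Origin: on the table under the middle of the jaws. Its -x axis points to the jack.
- tommy_bar: Tommy bar: plain round steel bar, 10 mm thick, 160 mm long with hemispherical ends, 0.1 kg. At the start it lies level across the tray in two notches of the long sides, its centre line 27 mm above the table. Origin: at its middle; x along the bar.
- bar_end_a (a point): One end of the tommy bar (80 mm from its middle, bar's +x).
- bar_end_b (a point): The other end of the tommy bar (80 mm from its middle, bar's -x).
- tray: Black plastic tool tray, open, fixed, 200 mm (x) by 110 mm (y), 30 mm high, walls and floor 4 mm. The two long sides (along x) each have a notch 16 mm wide and 8 mm deep, both at x = -35 mm, in which the bar lies along y. Origin: under the tray's middle, on the table; it may be on either side of the table.
- screwdriver: Small black screwdriver 90 mm long lying on the tray's floor, 90 to 105 mm from the bar. Not needed.
- organiser: Grey organiser box with white lid, 200 by 125 by 37 mm, fixed; not needed. Origin under its middle.
- mug: White mug, 82 mm wide, 95 mm high; not needed. Origin under its middle.
- solder_spool: Spool of solder with green flanges, 62 mm wide, 50 mm high; not needed.
- wool_tin: Tin with brass wool, 64 mm wide, 36 mm high; not needed.
- power_bank: Black power bank, 135 by 66 by 16 mm, lying flat; not needed.
- marker: Yellow marker pen, 130 mm long, 16 mm thick, lying on the table; not needed.
- pliers: Pliers with red handles, 130 mm long, 13 mm thick, lying on the table; not needed.
Things that resemble listed ones, but are neither listed nor needed, are in the scene too. Leave any yellow look-alike of the jack alone.

How it is judged:
By the outcome, as a careful person would: the job done as asked, in the order asked, and still so for the second after the job is handed in, with the robot touching nothing.
It also fails if it takes over 72 s, if anything falls off the work surface, if the arm or the gripper's body presses on something with over 40 N, if the wrist force passes 120 N, or if a joint passes its speed limit or range.

## Robot

A 6-joint arm with a two-finger parallel gripper is mounted at the origin on the work surface. World frame = base frame: x ahead of the robot, y to its left, z up, the work surface at z = 0. Lengths are in m, angles in rad, forces in N, time in s.
With the tool pointing down it reaches from about 0.35 to 0.85 m from the base axis. Payload 8.1 kg.
Tool frame: the origin (TCP) lies on the front face of the gripper's body, between the roots of the fingers; the fingertips stand 84 mm ahead of it and the grasp point (between the pads) lies 65 mm ahead of it; z points along the fingers, y is the line along which they close (so a half turn about z gives the same grasp; the last joint's range is limited). The gripper opens to 93 mm and grips with 3 to 60 N. Pads are 15 mm wide; open, the fingers measure 128 mm over their backs; the gripper's body (75 mm by 188 mm) begins 65 mm behind the grasp point.
Start: joints at [1.083, 0.13, 1.488, -0, 1.523, -0.085], TCP at [0.235, 0.552, 0.303] pointing down, gripper open.
Joint ranges: [-2.96, 2.96], [-0.89, 2.26], [0.02, 2.5], [-1.34, 4.48], [0, 2.73], [-2.66, 2.66]. Speed limits (rad/s): [2.39, 2.39, 2.79, 3.14, 3.14, 3.14].

## Interface

Orientations are given as a rotation vector (axis times angle).
In Python, from bench import arm gives the robot as it stands. The module is installed in compiled form; this text tells all that it offers.
- The arm moves only by the tool arm_command, never from a script. Its argument "rows" is one flat list of numbers, 5 for each row, row after row: the opening in per cent of the stroke, from 0 (shut) to 100 (fully open), then the shift along the tool's x, y, z in cm, then the turn about the tool's z in rad. In form: [fingers, x, y, z, turn, fingers, x, y, z, turn, ...]. A call has 1 to 20 rows; each row is the pose to reach, as a shift and turn from the pose commanded when the call began, along the tool's axes at that moment; what a row does not reach only later rows make up. A row lasts 1/8 s, in which the tool goes at most 62.5 mm and 10.7 degrees, less where a joint would pass 70% of its speed; a pose out of reach is approached as far as the arm can. A call with a gripper value outside its range is refused whole. The fingers move at their own pace and stop on an object; "force" is the grip in N (left out, the last holds). Time passes only in rows, so rows that repeat a pose let the fingers close. It gives the time, the measured TCP pose, the force, the opening and the grip force at its end, in the units of the state.
- arm.sense(): the state, without advancing time (a new reading comes with each control period).
- arm.snapshot(name): name is "scene" or "side" or "wrist"; returns a dict with "frame" (420x560x3 uint8, red, green, blue), "depth" (420x560 float32, m along the optical axis (not along the pixel's ray), 0 where there is no reading), "fx", "fy", "cx", "cy" (pixels), "distortion" ([k1, k2, p1, p2, k3] as OpenCV has them; the pictures are not rectified), "rvec" (rotation vector, rad) and "tvec" (3), from world to camera coordinates, as OpenCV has them; the wrist camera has in their place "mount" (4x4, takes a point from camera to tool coordinates, whose origin is the TCP and whose axes are the flange's). Camera axes: x right, y down, z forward; pixel columns grow to the right and rows downward; lengths in m; the calibration is good to about 2 mm. A picture is of the moment at which its call begins: read the wrist's pose just before it.
- arm.hand_in(): hands the job in; it is judged then, once.
Trained networks look in a picture, given as the dict that the camera call returned (one of the last four; its "shot" number tells which), for a name from the list of things; names that differ only in an ending like _2 or _b are one class to them, and where a whole thing is asked for, a point or a joint stands for the part that bears it (a point fixed in the world has none). Each returns a list of dicts, best first, with "p" (0 to 1); they miss things now and then, are a little off and sometimes report something else, mostly with a low value. They report only what shows in the picture. A call takes as long as a camera call. They do not tell look-alikes from the thing itself.
- arm.silhouettes(query, picture): "region" (420x560 bool, what is visible of it).
- arm.landmark_of(query, picture): "position" ([x, y, z] in m, in world coordinates, good to about 4 mm: a listed point, or the origin of a listed thing).
The state is a dict: "clock": time; "q": joint angles; "qd": joint speeds; "joint_torque": joint torques, N m; "ee_pos": TCP position; "tool_rot": TCP orientation; "ft_force": force on the tool from outside, world axes, zero at the start; "ft_torque": the same for the moment, N m; "width": finger opening in m; "gripper_force": force on a finger pad.
Only numpy, scipy, OpenCV 4.12 (cv2) and the standard library are available. Lean on these libraries where they do the work, as an engineer would, in place of code of your own. Each camera call takes 0.05 s, during which the arm holds its last target. There are 200 camera calls.

## Working session

There is one attempt and no reset: what is moved stays moved. The work goes in short steps, Python scripts to look and compute and a tool call to move; the robot and the scene stay as the last step left them, time stands still between calls to the robot, and variables do not carry over. Pictures are saved under pics/ and viewed, at most 10 in all, crops included, and the job is handed in when it is done.

Besides the shell and the picture viewer there is one more tool, called by a JSON object that holds its "name" and its "arguments". arm_command: Moves the arm, as the interface text tells. Its arguments: {"type":"object","properties":{"rows":{"type":"array"},"force":{"type":"number"}},"required":["rows"]}

```bash
mkdir -p pics
cat > h.py <<'E'
import numpy as np, cv2
from bench import arm
def save(n,s): cv2.imwrite('pics/'+n+'.png',cv2.cvtColor(s['frame'],cv2.COLOR_RGB2BGR))
def T(s,st=None):
    # camera->world
    if 'mount' in s:
        W=np.eye(4);W[:3,:3]=cv2.Rodrigues(np.array(st['tool_rot'],float))[0];W[:3,3]=st['ee_pos'];return W@np.array(s['mount'])
    W=np.eye(4);W[:3,:3]=cv2.Rodrigues(np.array(s['rvec'],float))[0];W[:3,3]=np.ravel(s['tvec']);return np.linalg.inv(W)
def pts(s,uv,st=None,z=None):
    K=np.array([[s['fx'],0,s['cx']],[0,s['fy'],s['cy']],[0,0,1.]])
    uv=np.array(uv,float).reshape(-1,2);n=cv2.undistortPoints(uv[:,None],K,np.array(s['distortion'],float))[:,0]
    M=T(s,st);r=np.c_[n,np.ones(len(n))]
    if z is None:
        d=s['depth'][uv[:,1].astype(int),uv[:,0].astype(int)];ok=d>0;P=(r*d[:,None])[ok]
        return P@M[:3,:3].T+M[:3,3]
    R=r@M[:3,:3].T;return M[:3,3]+R*((z-M[2,3])/R[:,2])[:,None]
E
python3 - <<'E'
from h import *
np.set_printoptions(precision=4,suppress=True)
a=arm.snapshot('scene');b=arm.snapshot('side')
save('scene',a);save('side',b)
for n,s in(('scene',a),('side',b)):
  for q in['jack','collar','screw','log','log_seat','vise','tommy_bar','bar_end_a','bar_end_b','tray','screwdriver','organiser','mug']:
    print(n,q,[(round(d['p'],2),np.round(d['position'],3)) for d in arm.landmark_of(q,s)[:3]])
print(arm.sense())
E
```

```text
scene jack [(0.81, array([ 0.218,  0.322, -0.003])), (0.71, array([ 0.559, -0.114,  0.   ])), (0.56, array([ 0.6  ,  0.114, -0.003]))]
scene collar [(0.94, array([0.218, 0.325, 0.051])), (0.81, array([ 0.562, -0.114,  0.053])), (0.55, array([0.596, 0.115, 0.046]))]
scene screw [(0.64, array([0.224, 0.323, 0.06 ])), (0.54, array([ 0.556, -0.117,  0.058]))]
scene log [(0.63, array([0.8  , 0.034, 0.152]))]
scene log_seat [(0.55, array([0.589, 0.113, 0.132]))]
scene vise [(0.72, array([0.801, 0.034, 0.001]))]
scene tommy_bar [(0.57, array([ 0.439, -0.313,  0.026])), (0.28, array([0.799, 0.035, 0.15 ]))]
scene bar_end_a [(0.8, array([ 0.422, -0.234,  0.024])), (0.79, array([ 0.45 , -0.393,  0.028]))]
scene bar_end_b [(0.8, array([ 0.422, -0.234,  0.024])), (0.79, array([ 0.45 , -0.393,  0.028]))]
scene tray [(0.86, array([ 0.466, -0.313,  0.003]))]
scene screwdriver [(0.8, array([ 0.529, -0.302,  0.014]))]
scene organiser [(0.95, array([0.456, 0.324, 0.003]))]
scene mug [(0.81, array([0.679, 0.373, 0.002]))]
side jack [(0.8, array([ 0.218,  0.322, -0.001])), (0.78, array([ 0.564, -0.108, 
[... 783 characters left out ...]
0.024])), (0.8, array([ 0.454, -0.39 ,  0.023]))]
side tray [(0.86, array([ 0.468, -0.306,  0.003]))]
side screwdriver [(0.52, array([ 0.524, -0.305,  0.012]))]
side organiser [(0.65, array([ 0.452,  0.322, -0.   ]))]
side mug []
{'clock': 1.4, 'q': array([ 1.0826,  0.1304,  1.4882, -0.    ,  1.523 , -0.0854]), 'qd': array([-0.0008,  0.    ,  0.0005,  0.0016,  0.    , -0.0006]), 'joint_torque': array([  0.0005, -55.9753, -49.2045,   0.0769,   0.023 ,  -0.0001]), 'ee_pos': array([0.2352, 0.552 , 0.3028]), 'tool_rot': array([0.6285, 3.0781, 0.0001]), 'ft_force': array([-0.315 , -0.4904,  0.0143]), 'ft_torque': array([0.0147, 0.0167, 0.0193]), 'gripper_force': 0.0, 'width': 0.09289934671935667}
```

View images.

View pics/scene.png

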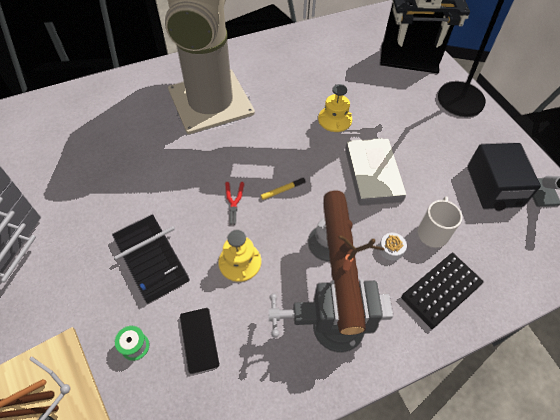

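View pics/side.png

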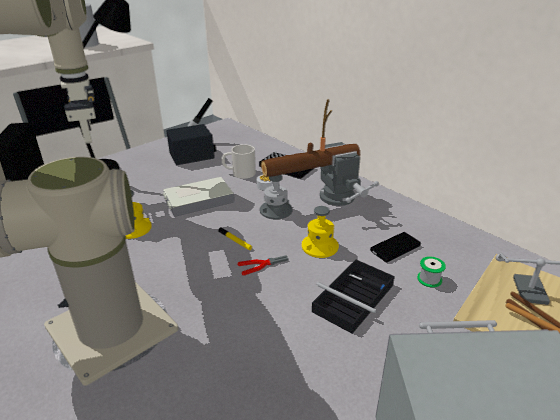

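Candidates for the jack: the grey jack under the log's end (side 276,197; scene ~322,240), and yellow look-alikes (side 321,232 and 135,215; scene 240,256 and 336,110). I choose the grey one at about (0.597, 0.113). For the bar: the silver bar across the tray (side 348,301), as opposed to the vise handles and the clamp bar at the lower right. I check with a close crop and a circle fit.

Run:
```python
from h import *
from scipy.optimize import least_squares
np.set_printoptions(precision=4,suppress=True)
b=arm.snapshot('side');a=arm.snapshot('scene')
im=cv2.cvtColor(b['frame'],cv2.COLOR_RGB2BGR)[160:220,240:320]
cv2.imwrite('pics/c1.png',cv2.resize(im,None,fx=10,fy=10,interpolation=cv2.INTER_CUBIC))
for n,s in(('side',b),('scene',a)):
  print(n,'cam',T(s)[:3,3],s['fx'])
  v,u=np.mgrid[0:420,0:560];P=pts(s,np.c_[u.ravel(),v.ravel()])
  d=np.hypot(P[:,0]-.597,P[:,1]-.113)
  for lo,hi,r in((.005,.036,.052),(.044,.068,.036),(.105,.118,.021)):
    m=(d<r+.012)&(P[:,2]>lo)&(P[:,2]<hi);Q=P[m]
    if len(Q)<8: print(n,r,len(Q));continue
    f=least_squares(lambda c:np.hypot(Q[:,0]-c[0],Q[:,1]-c[1])-r,[.597,.113],loss='soft_l1',f_scale=.001)
    print(n,r,len(Q),f.x,np.sqrt(np.mean(f.fun**2)))
  # bar
  m=(np.hypot(P[:,0]-.437,P[:,1]+.31)<.1)&(P[:,2]>.0305)&(P[:,2]<.036)&(abs((P[:,0]-.437)*.985+(P[:,1]+.31)*.17)<.012)
  Q=P[m];c=Q.mean(0);w=np.linalg.svd(Q[:,:2]-c[:2])[2][0];t=(Q[:,:2]-c[:2])@w
  print('bar',len(Q),c,w,np.degrees(np.arctan2(w[1],w[0])),'mid',c[:2]+w*(t.min()+t.max())/2,t.max()-t.min())
```

```text
side cam [-0.2179 -0.8016  0.7827] 462.61646900282716
side 0.052 366 [0.6069 0.1236] 0.008106123986674546
side 0.036 205 [0.5987 0.1121] 0.005067074100060428
side 0.021 28 [0.5978 0.1136] 0.003100237807836773
bar 61 [ 0.4343 -0.3161  0.0315] [ 0.1764 -0.9843] -79.8416419720102 mid [ 0.4336 -0.3123] 0.15423721391239031
scene cam [ 1.0383 -0.2288  0.9806] 444.6492186901953
scene 0.052 342 [0.5953 0.121 ] 0.006131584744130367
scene 0.036 84 [0.5988 0.1109] 0.0037214555222012794
scene 0.021 0
bar 173 [ 0.4368 -0.3147  0.0327] [ 0.1758 -0.9844] -79.87194889511379 mid [ 0.436  -0.3106] 0.15525484130116107
```

View pics/c1.png

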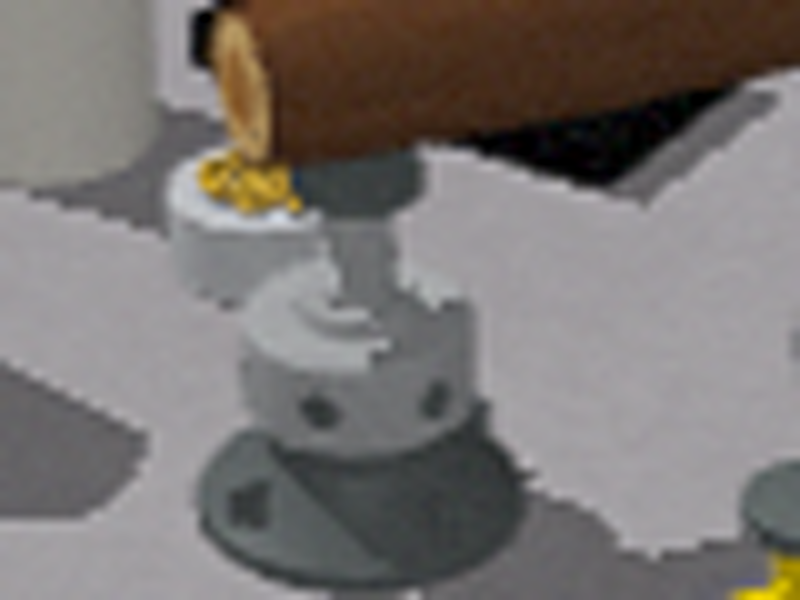

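The crop shows the grey jack under the log with holes at about side px (272,201) and (283.5,200); this is the right jack. The bar's middle is at about (0.435, -0.311), with heading -80°.

```bash
cat >> h.py <<'E'
def rel(st,p,h):
    "p: TCP target, h: heading of tool x in deg -> row numbers (cm, rad)"
    R=cv2.Rodrigues(np.array(st['tool_rot'],float))[0]
    h0=np.degrees(np.arctan2(R[1,0],R[0,0]))
    return np.round(np.r_[R.T@(np.array(p)-st['ee_pos'])*100,np.radians((h0-h+180)%360-180)],2)
E
python3 - <<'E'
from h import *
s=arm.sense()
for p in([.40,.2,.30],[.42,-.1,.3],[.425,-.311,.24]):print(rel(s,p,100.1))
# hole angle from side view
from scipy.optimize import least_squares
b=arm.snapshot('side');M=np.linalg.inv(T(b));K=np.array([[b['fx'],0,b['cx']],[0,b['fy'],b['cy']],[0,0,1.]])
o=np.array([[272.,201.],[283.6,199.8]])
def f(p):
  a=np.radians([p[0],p[0]+60]);X=np.c_[p[1]+.036*np.cos(a),p[2]+.036*np.sin(a),[.055]*2]
  return np.r_[(cv2.projectPoints(X,b['rvec'],b['tvec'],K,np.array(b['distortion']))[0][:,0]-o).ravel(),(p[1]-.598)/.001,(p[2]-.1125)/.001]
r=least_squares(f,[209,.598,.1125],x_scale=[10,.001,.001]);print(r.x,r.fun)
E
```

```text
[-28.96 -25.92   0.27   0.99]
[-42.56 -52.74   0.27   0.99]
[-51.29 -71.95   6.28   0.99]
[2.10274219e+02 5.97857449e-01 1.12204644e-01] [-0.15876872 -0.79036119 -0.13867627 -1.03700452 -0.14255069 -0.2953563 ]
```

{"name": "arm_command", "arguments": {"rows": [35,-29,-26,0.3,1,35,-29,-26,0.3,1,35,-29,-26,0.3,1,35,-29,-26,0.3,1,35,-29,-26,0.3,1,35,-29,-26,0.3,1,35,-42.5,-52.7,0.3,0.99,35,-42.5,-52.7,0.3,0.99,35,-42.5,-52.7,0.3,0.99,35,-42.5,-52.7,0.3,0.99,35,-42.5,-52.7,0.3,0.99,35,-51.3,-72,6.3,0.99,35,-51.3,-72,6.3,0.99,35,-51.3,-72,6.3,0.99,35,-51.3,-72,6.3,0.99,35,-51.3,-72,6.3,0.99,35,-51.3,-72,6.3,0.99]}}

```text
clock: 3.68
ee_pos: [0.4249, -0.3109, 0.2399]
tool_rot: [-2.015, -2.41, -0.001]
ft_force: [0.4, -0.5, -0.5]
width: 0.0324
gripper_force: 0.0
```

Run:
```python
from h import *
np.set_printoptions(precision=4,suppress=True)
st=arm.sense();w=arm.snapshot('wrist');save('w1',w)
print(st['clock'],st['ee_pos'],st['tool_rot'],st['width'],T(w,st)[:3,3])
v,u=np.mgrid[0:420,0:560];P=pts(w,np.c_[u.ravel(),v.ravel()],st)
m=(np.hypot(P[:,0]-.437,P[:,1]+.31)<.1)&(P[:,2]>.0300)&(P[:,2]<.038)&(abs((P[:,0]-.435)*.985+(P[:,1]+.3115)*.17)<.012)
Q=P[m];c=Q.mean(0);x=np.linalg.svd(Q[:,:2]-c[:2],full_matrices=False)[2][0];t=(Q[:,:2]-c[:2])@x
print(len(Q),c,np.degrees(np.arctan2(x[1],x[0])),c[:2]+x*(t.min()+t.max())/2,np.ptp(t))
```

```text
3.675 [ 0.4249 -0.3109  0.2399] [-2.0151 -2.4097 -0.0006] 0.032386339072407545 [ 0.4107 -0.2332  0.3207]
887 [ 0.4332 -0.3078  0.0308] -79.91079997084888 [ 0.4338 -0.3111] 0.15635616701905125
```

View pics/w1.png

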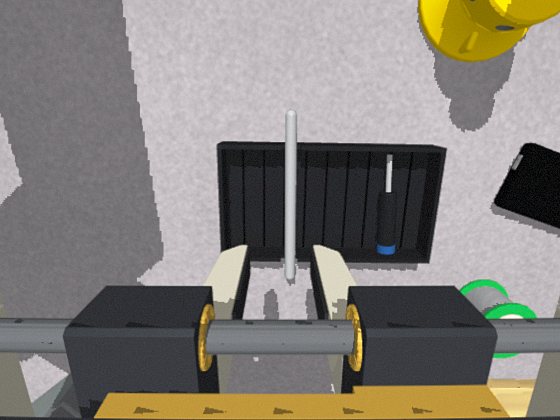

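The wrist view shows the bar lying in its notches at (290,190), the screwdriver at (387,205), and the partly opened fingers straddling just right of the bar. The tool needs about 9 mm along +y, then straight down.

{"name": "arm_command", "arguments": {"rows": [35,-0.2,0.93,5,0,35,-0.2,0.93,9,0,35,-0.2,0.93,12,0,35,-0.2,0.93,14.6,0,35,-0.2,0.93,14.6,0,0,-0.2,0.93,14.6,0,0,-0.2,0.93,14.6,0,0,-0.2,0.93,14.6,0,0,-0.2,0.93,14.6,0,0,-0.2,0.93,14.6,0], "force": 30}}

```text
clock: 4.97
ee_pos: [0.4351, -0.3123, 0.095]
tool_rot: [2.014, 2.408, 0.0]
ft_force: [-0.4, 1.1, 6.7]
width: 0.0089
gripper_force: 30.0
```

Run:
```python
from h import *
np.set_printoptions(precision=4,suppress=True)
s=arm.sense();print(s['clock'],s['ee_pos'],s['width'],s['gripper_force'],s['ft_force'],s['ft_torque'])
b=arm.snapshot('side');K=np.array([[b['fx'],0,b['cx']],[0,b['fy'],b['cy']],[0,0,1.]])
g=cv2.cvtColor(b['frame'],cv2.COLOR_RGB2GRAY)
print(g[193:208,262:292])
for z in(.045,.055,.07):print(z,cv2.projectPoints(np.array([[.598,.1122,z]]),b['rvec'],b['tvec'],K,np.array(b['distortion']))[0].ravel())
```

```text
4.975 [ 0.4351 -0.3123  0.095 ] 0.008852792867688648 30.0013330578804 [-0.3699  1.0998  6.6751] [ 0.1477 -0.006  -0.0054]
[[164 162 157 173 169 169 170 170 170 158 139 128 121 117 117 121 123 113
  107 109 108 109 109 110 111 133 164 161 163 165]
 [160 158 146 151 176 174 171 171 173 174 173 170 161 163 162 164 166 106
  105 106 107 110 112 112 109 132 165 163 162 163]
 [161 158 144 132 145 161 169 168 170 168 168 167 170 171 161 100 102 104
  104 107 114 115 110 106 108 131 165 164 163 163]
 [163 154 118 129 129 121 136 156 162 159 161 162 166 167 158 110 114 115
  119 117 120 113 107 107 106 135 168 164 162 162]
 [165 156 127 128 129 120 115 114 111 124 125 136 133 134 131 116 118 118
  121 118 115 113 108 107 107 134 171 168 163 164]
 [166 157 133 128 127 120 119 119 115 110 110 116 114 114 115 119 118 118
  119 119 110  83  80 106 107 133 169 166 167 167]
 [166 163 140 123 123 119 112 114 108  86 104 119 116 116 115 117 119 114
  117 112  96  60  70  97 101 114 157 165 167 166]
 [165 160 139 122 122 117 115 105  65  58  65  94 120 117 115 115 117 116
  117 110  71  63  77 106 103
[... 274 characters left out ...]
161 129  99 100  97 102 113 113 113 120 119 116 112 113 116 118 114 112
  114 115 117 107  74  55  57  54  78 136 169 165]
 [127 100 102  99  91  65  98 111 110 112 119 116 114 112 114 116 118 116
  111 104  83  61  57  58  60  50  51  70 134 169]
 [ 96  93 103 102  95  67  56  60  63  71  76  89  97  97  96  90  88  82
   65  61  61  63  61  62  58  58  58  51  73 136]
 [105 105 101 104 100  95  65  63  63  64  67  65  66  64  63  65  65  64
   64  66  69  65  64  63  62  63  56  56  52 106]
 [105 101 104 104 103  94  91  64  64  68  70  69  69  69  69  69  69  70
   67  62  67  65  67  60  64  61  61  63  57  56]]
0.045 [275.519  197.1272]
0.055 [275.4813 194.3444]
0.07 [275.4243 190.131 ]
```

{"name": "arm_command", "arguments": {"rows": [0,0,0,-1,0,0,0,0,-3,0,0,0,0,-8,0,0,0,0,-14,0,0,0,0,-18,0,0,0,0,-18,0]}}

```text
clock: 5.78
ee_pos: [0.4357, -0.313, 0.2787]
tool_rot: [2.01, 2.404, -0.0]
ft_force: [-0.8, -0.0, -1.2]
width: 0.0089
gripper_force: 30.0
```

Run:
```python
from h import *
np.set_printoptions(precision=4,suppress=True)
st=arm.sense();w=arm.snapshot('wrist')
print(st['clock'],st['ee_pos'],st['width'],st['gripper_force'],st['ft_force'],st['ft_torque'])
for p,h in(([.43,-.1,.28],149.7),([.4685,.1881,.26],149.7)):print(rel(st,p,h))
R=cv2.Rodrigues(st['tool_rot'])[0]
for n,s,t in(('wrist',w,st),('side',arm.snapshot('side'),None),('scene',arm.snapshot('scene'),None)):
  v,u=np.mgrid[0:420,0:560];P=pts(s,np.c_[u.ravel(),v.ravel()],t)
  L=(P-st['ee_pos'])@R
  m=(abs(L[:,1])<.012)&(abs(L[:,2]-.067)<.02)&(abs(L[:,0])<.1)
  Q=L[m]
  for lo,hi in((-.1,-.04),(-.04,-.012),(.012,.04),(.04,.1)):
    q=Q[(Q[:,0]>lo)&(Q[:,0]<hi)]
    if len(q)>3:print(n,lo,len(q),np.median(q,0),q[:,0].min(),q[:,0].max(),'zmin',np.percentile(q[:,2],10))
```

```text
5.775 [ 0.4357 -0.313   0.2787] 0.008940814508588127 29.99979168176651 [-0.769  -0.0147 -1.1505] [-0.0301  0.03   -0.0015]
[21.07  3.21 -0.24 -0.86]
[48.75 12.08  1.63 -0.86]
wrist -0.1 719 [-0.0579 -0.0002  0.0652] -0.07447983471650854 -0.04361170820883232 zmin 0.06411862207885709
wrist -0.04 404 [-0.0181 -0.0005  0.0652] -0.02634031850397388 -0.012028881878655485 zmin 0.0641101006597088
wrist 0.012 1192 [ 0.0268 -0.0007  0.0652] 0.012018560649872667 0.039990562489279825 zmin 0.06412984670173934
wrist 0.04 2059 [ 0.0612 -0.0006  0.0653] 0.04000169480336769 0.08096313510730345 zmin 0.0640650623503313
side -0.1 82 [-0.0585 -0.0038  0.0703] -0.0764896918471876 -0.04018187921717118 zmin 0.06754400222824437
side -0.04 63 [-0.0271 -0.004   0.07  ] -0.03991311631516028 -0.012194998059775287 zmin 0.06733080742880991
side 0.012 25 [ 0.0291 -0.0054  0.0713] 0.019429126000525314 0.03946920396250321 zmin 0.06984639800281686
side 0.04 42 [ 0.0588 -0.0051  0.0713] 0.04047873253210846 0.07838773008320966 zmin 0.06904305765180173
scene -0.1 80 [-0.0567  0.0016  0.0695] -0.07460278555008595 -0.04031335025109173 zmin 0.06733816422717193
scene -0.04 10 [-0.0378  0.002   0.0705] -0.03957795109251575 -0.03595095007340101 zmin 0.0680038367026485
scene 0.04 81 [0.0634 0.0023 0.0689] 0.046602795062413924 0.08231396735406889 zmin 0.06669786919564699
```

{"name": "arm_command", "arguments": {"rows": [0,5,0.8,0,-0.17,0,10,1.5,0,-0.35,0,16,2.4,0,-0.52,0,21,3.2,0,-0.69,0,27,5.1,0,-0.86,0,33,7,0.5,-0.86,0,38,8.6,1,-0.86,0,43,10.2,1.5,-0.86,0,46.5,11.4,1.6,-0.86,0,48.75,12.1,1.6,-0.86,0,48.75,12.1,1.6,-0.86,0,48.75,12.1,1.6,-0.86]}}

```text
clock: 7.42
ee_pos: [0.4665, 0.1887, 0.2563]
tool_rot: [-0.826, -3.029, 0.003]
ft_force: [0.4, 0.3, -0.3]
width: 0.0092
gripper_force: 30.0
```

Run:
```python
from h import *
np.set_printoptions(precision=4,suppress=True)
st=arm.sense()
print(st['clock'],st['ee_pos'],st['q'],st['ft_force'],st['ft_torque'])
C=np.array([.598,.1124]);a=149.7;e=np.array([np.cos(np.radians(a)),np.sin(np.radians(a))])
for r,z in((.15,.13),(.15,.122),(.118,.122),(.095,.122)):print(r,rel(st,[*(C+r*e),z],a))
```

```text
7.425 [0.4665 0.1887 0.2563] [ 0.2827 -0.1049  1.8108 -0.0004  1.4386 -0.7553] [ 0.4066  0.274  -0.3475] [-0.0062 -0.061   0.078 ]
0.15 [-0.23  0.08 12.63 -0.  ]
0.15 [-0.23  0.08 13.43 -0.  ]
0.118 [-3.43  0.09 13.42 -0.  ]
0.095 [-5.73  0.1  13.42 -0.  ]
```

{"name": "arm_command", "arguments": {"rows": [0,-0.2,0.1,5,0,0,-0.2,0.1,9.5,0,0,-0.2,0.1,12.5,0,0,-0.2,0.1,13.4,0,0,-1.5,0.1,13.4,0,0,-3,0.1,13.4,0,0,-3,0.1,13.4,0]}}

```text
clock: 8.3
ee_pos: [0.4959, 0.1744, 0.1256]
tool_rot: [0.829, 3.027, 0.002]
ft_force: [-0.5, 0.1, -1.2]
width: 0.0089
gripper_force: 30.0
```

Run:
```python
from h import *
np.set_printoptions(precision=4,suppress=True)
st=arm.sense();b=arm.snapshot('side');a=arm.snapshot('scene');w=arm.snapshot('wrist')
print(st['clock'],st['ee_pos'],st['ft_force'],st['ft_torque'],rel(st,[.598+.095*np.cos(np.radians(149.7)),.1124+.095*np.sin(np.radians(149.7)),.122],149.7))
c=lambda s,r,f:cv2.resize(cv2.cvtColor(s['frame'],cv2.COLOR_RGB2BGR)[r[0]:r[1],r[2]:r[3]],None,fx=f,fy=f,interpolation=cv2.INTER_CUBIC)
A=c(b,(155,225,225,305),5);B=c(a,(190,260,295,375),5);W=c(w,(0,420,0,560),.5)
cv2.imwrite('pics/c2.png',np.vstack([np.hstack([A,B]),cv2.copyMakeBorder(W,0,0,0,520,cv2.BORDER_CONSTANT)]))
```

```text
8.3 [0.4959 0.1744 0.1256] [-0.5137  0.0547 -1.1977] [ 0.03    0.0058 -0.0067] [-2.44 -0.19  0.36 -0.01]
```

View pics/c2.png

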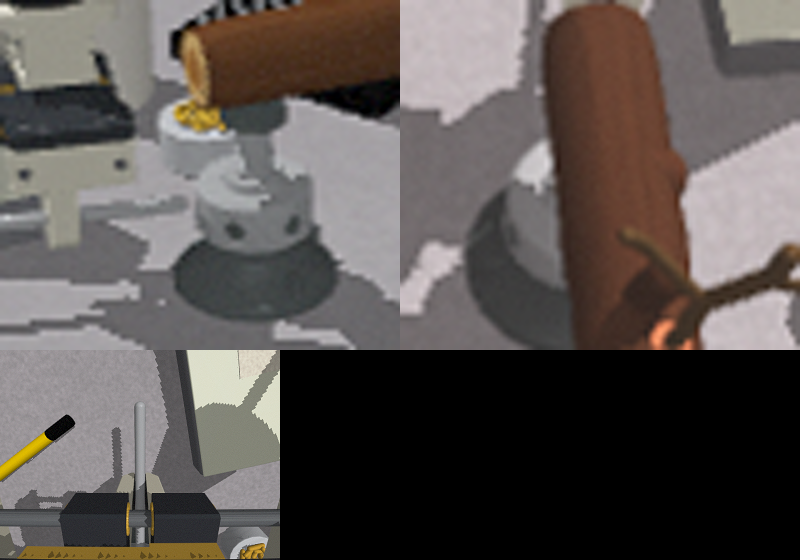

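The crop shows the bar's inner end (side px ~262,195.6) just off the collar, pointing at its left side, with holes still at (271.6,201) and (283.5,200); the scene crop shows another hole at about (397,237). I check the bar's height against the cameras' bias.

Run:
```python
from h import *
np.set_printoptions(precision=4,suppress=True)
st=arm.sense();b=arm.snapshot('side');a=arm.snapshot('scene')
R=cv2.Rodrigues(st['tool_rot'])[0];print(st['clock'],st['ee_pos'],st['q'],R[:,2],np.degrees(np.arctan2(R[1,0],R[0,0])))
pr=lambda s,X:cv2.projectPoints(np.array(X,float).reshape(-1,3),s['rvec'],s['tvec'],np.array([[s['fx'],0,s['cx']],[0,s['fy'],s['cy']],[0,0,1.]]),np.array(s['distortion']))[0][:,0]
bar=lambda x:st['ee_pos']+R@np.array([x,0,.068])
print('bar pred side',pr(b,[bar(-.078),bar(-.05),bar(-.03)]))
al=np.radians(209.7);C=np.array([.598,.1124,.055])
for k in range(6):
  X=C+.036*np.array([np.cos(al+k*np.pi/3),np.sin(al+k*np.pi/3),0]);print(k,'side',pr(b,X)[0],'scene',pr(a,X)[0])
g=cv2.cvtColor(b['frame'],cv2.COLOR_RGB2GRAY)
print(g[188:206,246:268])
g=cv2.cvtColor(a['frame'],cv2.COLOR_RGB2GRAY)
print(g[226:248,310:332])
```

```text
8.45 [0.4939 0.1751 0.1243] [ 0.2427  0.0901  1.8721  0.0001  1.1787 -0.795 ] [ 0.0007  0.0003 -1.    ] 149.45221657085287
bar pred side [[261.449  195.362 ]
 [252.4072 196.3985]
 [245.9081 197.1434]]
0 side [271.7197 200.1501] scene [318.6542 224.0276]
1 side [283.3647 198.7642] scene [317.5793 236.8025]
2 side [286.8283 192.9899] scene [330.1437 244.8324]
3 side [279.0068 188.7239] scene [343.5999 239.6897]
4 side [267.7562 190.0137] scene [344.2039 226.8337]
5 side [263.939  195.6631] scene [331.824  219.1948]
[[143 102  63  88 135 157 163 163 164 164 161 157 149 150 135 134 134 136
  136 140 163 175]
 [144 126 105 118 151 155 165 162 162 162 161 161 160 144 125 136 134 135
  142 162 173 171]
 [151 142 125 149 148 156 164 164 162 164 165 164 163 164 165 156 109 122
  150 174 171 171]
 [147 146 145 148 148 157 161 162 165 165 163 164 164 162 162 161 160 164
  172 172 170 170]
 [151 148 154 151 154 162 162 161 162 165 163 162 162 158 158 159 162 166
  170 172 171 172]
 [168 166 167 164 164 163 163 162 163 163 163 163 161 160 160 163 163 160
  156 173 170 168]
 [167 162 165 163 162 1
[... 2440 characters left out ...]
0 100 104 107 113 119 114  73
   41  45  48  51]
 [ 58  59  61  61  58  59  59  65  92 100  98 100 102 104 107 113 116  77
   42  46  48  50]
 [ 57  59  62  64  64  64  60  56  77  93  99 100 102 105 104 107 114  74
   44  43  45  48]
 [ 57  59  61  62  63  59  58  61  59  70  91 100 103 105 103 106 111  81
   48  44  47  51]
 [ 58  57  57  57  56  59  62  59  59  57  70  94 101 105 105 105 108  79
   46  42  46  48]
 [ 56  57  59  60  60  60  60  62  58  61  59  72  87  93 101 104 106  79
   50  46  47  50]
 [ 60  60  62  62  60  60  61  62  61  59  60  58  64  73  84  97 100  96
   63  40  46  48]
 [ 60  61  63  59  62  61  62  60  62  61  61  59  63  58  66  79  80  89
   63  44  44  44]]
```

{"name": "arm_command", "arguments": {"rows": [0,0,-0.1,0,0,0,0,-0.1,0,0,0,0,-0.1,0,0]}}

```text
clock: 8.93
ee_pos: [0.4929, 0.1742, 0.1237]
tool_rot: [-0.827, -3.031, 0.0]
ft_force: [0.1, -0.3, -0.9]
width: 0.0091
gripper_force: 30.0
```

Run:
```python
from h import *
st=arm.sense();R=cv2.Rodrigues(st['tool_rot'])[0];d=st['ee_pos'][:2]-[.598,.1124]
h=np.arctan2(R[1,0],R[0,0]);print(np.degrees(h),d@[np.cos(h),np.sin(h)],d@[np.sin(h),-np.cos(h)],st['ee_pos'],st['ft_force'],st['ft_torque'])
```

```text
149.4854949125548 0.12196246094641422 -9.66234295946059e-05 [0.4928802  0.17424399 0.12370051] [ 0.08201686 -0.31780202 -0.90023455] [ 0.03792148 -0.00505454 -0.0185521 ]
```

{"name": "arm_command", "arguments": {"rows": [0,0,0,0.12,0,0,-0.4,0,0.12,0,0,-0.8,0,0.12,0,0,-1.2,0,0.12,0,0,-1.2,0,0.12,0]}}

```text
clock: 9.55
ee_pos: [0.5037, 0.1679, 0.1226]
tool_rot: [0.828, 3.03, 0.0]
ft_force: [-0.2, 0.1, -1.2]
width: 0.0088
gripper_force: 30.0
```

```bash
cat >> h.py <<'E'
def rep(C=(.598,.1124)):
    st=arm.sense();R=cv2.Rodrigues(st['tool_rot'])[0];d=st['ee_pos'][:2]-np.array(C);h=np.arctan2(R[1,0],R[0,0])
    print('t',round(st['clock'],2),'h',np.degrees(h).round(2),'r/lat mm',(1e3*(d@[np.cos(h),np.sin(h)])).round(1),(1e3*(d@[np.sin(h),-np.cos(h)])).round(1),'z',st['ee_pos'][2].round(4),'F tool',(R.T@st['ft_force']).round(2),'M tool',(R.T@st['ft_torque']).round(3),'q6',st['q'][5].round(2))
    return st
E
python3 -c "
from h import *
rep()"
```

```text
t 9.55 h 149.45 r/lat mm 109.4 -0.2 z 0.1226 F tool [0.25 0.02 1.24] M tool [ 0.046 -0.03   0.012] q6 -0.81
```

{"name": "arm_command", "arguments": {"rows": [0,-0.4,0,0,0,0,-0.8,0,0,0,0,-1.3,0,0,0,0,-1.3,0,0,0,0,-1.3,0,0,0]}}

```text
clock: 10.18
ee_pos: [0.5145, 0.1615, 0.1225]
tool_rot: [-0.827, -3.031, 0.0]
ft_force: [0.7, -0.4, -1.6]
width: 0.0088
gripper_force: 30.0
```

Run:
```python
from h import *
rep()
# arc rows in tool axes: turn CCW by a deg at radius r
for r in (.0955,):
  for a in range(0,66,5):
    t=np.radians(a);print(a,np.round([100*r*(np.cos(t)-1),-100*r*np.sin(t),0,-t],2))
```

```text
t 10.18 h 149.47 r/lat mm 96.8 -0.1 z 0.1225 F tool [-0.82  0.03  1.64] M tool [ 0.018 -0.014 -0.017] q6 -0.83
0 [ 0. -0.  0. -0.]
5 [-0.04 -0.83  0.   -0.09]
10 [-0.15 -1.66  0.   -0.17]
15 [-0.33 -2.47  0.   -0.26]
20 [-0.58 -3.27  0.   -0.35]
25 [-0.89 -4.04  0.   -0.44]
30 [-1.28 -4.77  0.   -0.52]
35 [-1.73 -5.48  0.   -0.61]
40 [-2.23 -6.14  0.   -0.7 ]
45 [-2.8  -6.75  0.   -0.79]
50 [-3.41 -7.32  0.   -0.87]
55 [-4.07 -7.82  0.   -0.96]
60 [-4.77 -8.27  0.   -1.05]
65 [-5.51 -8.66  0.   -1.13]
```

{"name": "arm_command", "arguments": {"rows": [0,-0.04,-0.83,0,-0.09,0,-0.15,-1.66,0,-0.17,0,-0.33,-2.47,0,-0.26,0,-0.58,-3.27,0,-0.35,0,-0.89,-4.04,0,-0.44,0,-1.28,-4.77,0,-0.52,0,-1.28,-4.77,0,-0.52]}}

```text
clock: 11.05
ee_pos: [0.5009, 0.114, 0.1224]
tool_rot: [-0.021, -3.141, -0.001]
ft_force: [-1.9, 3.3, -0.7]
width: 0.0086
gripper_force: 30.2
```

```bash
python3 -c "
from h import *
rep()"
```

```text
t 11.05 h 179.22 r/lat mm 97.1 0.3 z 0.1224 F tool [1.96 3.23 0.69] M tool [-0.511  0.271 -0.123] q6 -1.43
```

{"name": "arm_command", "arguments": {"rows": [0,-0.04,-0.83,0,-0.09,0,-0.15,-1.66,0,-0.17,0,-0.33,-2.47,0,-0.26,0,-0.58,-3.27,0,-0.35,0,-0.89,-4.04,0,-0.44,0,-1.28,-4.77,0,-0.52,0,-1.28,-4.77,0,-0.52]}}

```text
clock: 11.92
ee_pos: [0.5132, 0.0661, 0.1223]
tool_rot: [0.784, -3.041, -0.001]
ft_force: [-2.4, 0.6, -1.4]
width: 0.0091
gripper_force: 30.2
```

```bash
python3 -c "
from h import *
rep()"
```

```text
t 11.93 h -151.08 r/lat mm 96.6 0.5 z 0.1223 F tool [1.83 1.74 1.41] M tool [-0.491  0.175 -0.153] q6 -2.05
```

{"name": "arm_command", "arguments": {"rows": [0,0,0.1,0,0,0,1.2,0.1,0,0,0,2.4,0.1,0,0,0,3.5,0.1,0,0,0,3.5,0,0,0,0,3.3,2.29,0,0.17,0,2.7,4.51,0,0.35,0,1.73,6.6,0,0.52,0,0.41,8.48,0,0.7,0,-1.22,10.11,0,0.87,0,-3.1,11.43,0,1.05,0,-3.1,11.43,0,1.05,0,-3.1,11.43,0,1.05]}}

```text
clock: 13.55
ee_pos: [0.4849, 0.1806, 0.1224]
tool_rot: [-0.837, -3.028, 0.001]
ft_force: [-0.4, -0.1, -1.4]
width: 0.009
gripper_force: 30.0
```

Run:
```python
from h import *
st=rep()
b=arm.snapshot('side');g=cv2.cvtColor(b['frame'],cv2.COLOR_RGB2GRAY)
print(g[196:204,264:288])
```

```text
t 13.55 h 149.09 r/lat mm 132.1 0.5 z 0.1224 F tool [ 0.27 -0.24  1.37] M tool [ 0.042 -0.01  -0.014] q6 -0.77
[[135 130 125 128 140 158 164 163 166 166 168 170 161 112 112 112 116 118
  113 101 107 106 107 131]
 [137 129 124 119 124 120 117 128 125 133 135 127 113 129 116 115 116 111
  110 111 108 104 103 132]
 [145 126 123 117 120 113 111 115 113 118 113 115 117 115 116 113 110 114
  108  99 113 104 102 132]
 [132 125 121 120 113  84  72  93 117 116 115 115 116 113 116 117 107  81
   63  68  98 105 101 109]
 [146 124 120 124 109  52  59  68  99 117 118 114 113 114 115 117 107  61
   63  74  98 105 100  85]
 [162 140 122 122 113  86  61  62  85 113 116 118 114 111 116 115 109  59
   68  86 108 106  94  57]
 [163 129 105 117 117 109  79  82 107 116 115 112 112 113 112 113 110  99
  106 115 107  97  65  58]
 [ 91  56  66 106 113 114 116 117 116 116 117 116 111 113 113 114 114 113
  114 106  73  52  57  57]]
```

{"name": "arm_command", "arguments": {"rows": [0,-0.07,1.33,0,0.105,0,-0.07,1.33,0,0.105,0,-0.07,1.33,0,0.105]}}

```text
clock: 13.98
ee_pos: [0.4922, 0.1914, 0.1224]
tool_rot: [-0.996, -2.979, 0.001]
ft_force: [0.5, 0.0, -1.9]
width: 0.0087
gripper_force: 30.0
```

{"name": "arm_command", "arguments": {"rows": [0,-0.6,0,0,0,0,-1.2,0,0,0,0,-1.6,0,0,0,0,-2,0,0,0,0,-2.3,0,0,0,0,-2.3,0,0,0]}}

```text
clock: 14.72
ee_pos: [0.5111, 0.1781, 0.1225]
tool_rot: [-1.0, -2.978, 0.0]
ft_force: [0.7, 0.1, -0.6]
width: 0.0089
gripper_force: 30.0
```

```bash
python3 -c "
from h import *
rep()"
```

```text
t 14.72 h 142.88 r/lat mm 109.0 -0.1 z 0.1225 F tool [-0.48  0.49  0.58] M tool [ 0.004  0.001 -0.014] q6 -0.68
```

Tip is inside the mouth without force; push in fully.

{"name": "arm_command", "arguments": {"rows": [0,-0.4,0,0,0,0,-0.8,0,0,0,0,-1.25,0,0,0,0,-1.25,0,0,0,0,-1.25,0,0,0]}}

```text
clock: 15.35
ee_pos: [0.5209, 0.1706, 0.1225]
tool_rot: [-1.0, -2.978, 0.0]
ft_force: [0.0, -0.0, -1.3]
width: 0.009
gripper_force: 30.0
```

```bash
python3 -c "
from h import *
rep()"
```

```text
t 15.35 h 142.87 r/lat mm 96.6 -0.2 z 0.1225 F tool [-0.05 -0.01  1.31] M tool [ 0.015 -0.033  0.026] q6 -0.7
```

{"name": "arm_command", "arguments": {"rows": [0,-0.04,-0.83,0,-0.09,0,-0.15,-1.66,0,-0.17,0,-0.33,-2.47,0,-0.26,0,-0.58,-3.27,0,-0.35]}}

```text
clock: 15.85
ee_pos: [0.5055, 0.1416, 0.1226]
tool_rot: [-0.461, -3.107, -0.002]
ft_force: [0.3, 2.1, -1.6]
width: 0.0089
gripper_force: 30.2
```

```bash
python3 -c "
from h import *
rep()"
```

```text
t 15.85 h 163.14 r/lat mm 97.0 1.1 z 0.1226 F tool [0.28 2.08 1.55] M tool [-0.522  0.172 -0.189] q6 -1.1
```

{"name": "arm_command", "arguments": {"rows": [0,-0.04,-0.83,0,-0.09,0,-0.15,-1.66,0,-0.17,0,-0.33,-2.47,0,-0.26]}}

```text
clock: 16.23
ee_pos: [0.5011, 0.1169, 0.1224]
tool_rot: [-0.054, -3.14, -0.002]
ft_force: [-2.0, 2.3, -0.1]
width: 0.009
gripper_force: 30.2
```

```bash
python3 -c "
from h import *
rep()"
```

```text
t 16.23 h 178.03 r/lat mm 97.0 1.2 z 0.1224 F tool [2.06 2.27 0.08] M tool [-0.625  0.193 -0.218] q6 -1.41
```

{"name": "arm_command", "arguments": {"rows": [0,-0.04,-0.83,0,-0.09,0,-0.15,-1.66,0,-0.17,0,-0.33,-2.47,0,-0.26]}}

```text
clock: 16.6
ee_pos: [0.5033, 0.092, 0.1222]
tool_rot: [0.354, -3.12, -0.002]
ft_force: [-1.4, 3.1, -0.5]
width: 0.0093
gripper_force: 30.2
```

```bash
python3 -c "
from h import *
rep()"
```

```text
t 16.6 h -167.07 r/lat mm 96.9 1.3 z 0.1222 F tool [0.63 3.3  0.48] M tool [-0.631  0.18  -0.205] q6 -1.72
```

{"name": "arm_command", "arguments": {"rows": [0,-0.04,-0.83,0,-0.09,0,-0.15,-1.66,0,-0.17,0,-0.33,-2.47,0,-0.26]}}

```text
clock: 16.98
ee_pos: [0.5118, 0.0686, 0.122]
tool_rot: [0.755, -3.048, -0.002]
ft_force: [-3.2, 2.3, -0.4]
width: 0.0086
gripper_force: 30.3
```

```bash
python3 -c "
from h import *
rep()"
```

```text
t 16.98 h -152.18 r/lat mm 96.7 1.5 z 0.122 F tool [1.73 3.49 0.43] M tool [-0.62   0.163 -0.213] q6 -2.02
```

{"name": "arm_command", "arguments": {"rows": [0,-0.04,-0.83,0,-0.09,0,-0.15,-1.66,0,-0.17,0,-0.33,-2.47,0,-0.26]}}

```text
clock: 17.35
ee_pos: [0.5261, 0.0481, 0.1219]
tool_rot: [1.143, -2.924, -0.002]
ft_force: [-2.7, 0.6, -0.1]
width: 0.009
gripper_force: 30.3
```

```bash
python3 -c "
from h import *
rep()"
```

```text
t 17.35 h -137.28 r/lat mm 96.4 1.6 z 0.1219 F tool [1.6  2.3  0.13] M tool [-0.613  0.146 -0.153] q6 -2.32
```

{"name": "arm_command", "arguments": {"rows": [0,0,0.1,0,0,0,1.2,0.1,0,0,0,2.4,0.1,0,0,0,3.5,0.1,0,0,0,3.5,0,0,0,0,3.35,2.15,0,0.17,0,2.75,4.4,0,0.35,0,1.78,6.45,0,0.52,0,0.46,8.35,0,0.7,0,-1.17,9.95,0,0.87,0,-3.05,11.3,0,1.05,0,-4.5,12,0,1.17,0,-4.5,12,0,1.17,0,-4.5,12,0,1.17]}}

```text
clock: 19.1
ee_pos: [0.479, 0.1664, 0.1224]
tool_rot: [-0.663, -3.071, 0.001]
ft_force: [0.0, -0.0, -1.5]
width: 0.0091
gripper_force: 30.0
```

Run:
```python
from h import *
st=rep()
b=arm.snapshot('side');g=cv2.cvtColor(b['frame'],cv2.COLOR_RGB2GRAY)
print(g[196:204,264:288])
```

```text
t 19.1 h 155.65 r/lat mm 130.7 0.1 z 0.1224 F tool [-0.03  0.    1.53] M tool [ 0.023 -0.031 -0.002] q6 -0.91
[[114 120 129 128 137 156 163 163 165 164 168 171 162 111 117 115 122 121
  114 114 108 102 102 133]
 [118 106 132 124 119 115 114 130 131 136 137 141 128 119 118 114 115 115
  113 112 106  93 104 131]
 [134 115 131 125 110 111 113 116 117 113 111 111 113 115 117 114 113 112
  110 106  70  71 106 132]
 [145 127 130 123 114 114 115 114  99 105 114 116 117 116 116 114 114 111
  105  73  61  75 103 111]
 [141 129 125 122 115 113 116  93  55  60  86 119 120 117 115 114 109 111
  107  83  68  93  99  82]
 [158 130 122 118 115 113 109  77  60  58  64  95 119 112 112 111 110 114
  108  96  91 104  96  56]
 [163 133 123 118 116 112 109 106  75  62  75 105 117 114 115 112 114 113
  113 113 108  99  67  59]
 [ 92  57  75 121 114 113 108 114 115 116 121 116 113 114 114 117 116 112
  113 106  80  53  57  53]]
```

{"name": "arm_command", "arguments": {"rows": [0,-0.6,-0.1,0,-0.01,0,-1.2,-0.15,0,-0.01,0,-1.6,-0.15,0,-0.01,0,-2,-0.15,0,-0.01,0,-2.2,-0.15,0,-0.01,0,-2.2,-0.15,0,-0.01]}}

```text
clock: 19.9
ee_pos: [0.4986, 0.1562, 0.1225]
tool_rot: [-0.652, -3.073, 0.0]
ft_force: [-0.5, -0.2, -0.8]
width: 0.0088
gripper_force: 30.0
```

```bash
python3 -c "
from h import *
rep()"
```

```text
t 19.9 h 156.06 r/lat mm 108.6 -0.3 z 0.1225 F tool [ 0.4  -0.36  0.76] M tool [-0.02  -0.014  0.049] q6 -0.95
```

{"name": "arm_command", "arguments": {"rows": [0,-0.4,0,0,0,0,-0.8,0,0,0,0,-1.2,0,0,0,0,-1.2,0,0,0,0,-1.2,0,0,0]}}

```text
clock: 20.52
ee_pos: [0.5094, 0.1514, 0.1225]
tool_rot: [-0.652, -3.073, 0.0]
ft_force: [0.4, 0.1, -1.6]
width: 0.009
gripper_force: 30.0
```

```bash
python3 -c "
from h import *
rep()"
```

```text
t 20.52 h 156.06 r/lat mm 96.8 -0.3 z 0.1225 F tool [-0.32  0.21  1.55] M tool [ 0.034  0.034 -0.008] q6 -0.96
```

{"name": "arm_command", "arguments": {"rows": [0,-0.04,-0.83,0,-0.09,0,-0.15,-1.66,0,-0.17,0,-0.33,-2.47,0,-0.26]}}

```text
clock: 20.9
ee_pos: [0.5022, 0.128, 0.1226]
tool_rot: [-0.242, -3.132, -0.002]
ft_force: [-0.3, 3.3, -1.2]
width: 0.009
gripper_force: 30.3
```

```bash
python3 -c "
from h import *
rep()"
```

```text
t 20.9 h 171.15 r/lat mm 97.1 0.7 z 0.1226 F tool [0.82 3.2  1.24] M tool [-0.652  0.111 -0.241] q6 -1.27
```

{"name": "arm_command", "arguments": {"rows": [0,-0.04,-0.83,0,-0.09,0,-0.15,-1.66,0,-0.17]}}

```text
clock: 21.15
ee_pos: [0.5008, 0.1116, 0.1224]
tool_rot: [0.025, -3.141, -0.002]
ft_force: [-1.1, 5.7, -1.1]
width: 0.0095
gripper_force: 30.6
```

```bash
python3 -c "
from h import *
rep()"
```

```text
t 21.15 h -179.1 r/lat mm 97.2 0.7 z 0.1224 F tool [1.01 5.74 1.12] M tool [-0.921  0.226 -0.348] q6 -1.47
```

{"name": "arm_command", "arguments": {"rows": [0,-0.04,-0.83,0,-0.09,0,-0.15,-1.66,0,-0.17]}}

```text
clock: 21.4
ee_pos: [0.5022, 0.0952, 0.1222]
tool_rot: [0.291, -3.127, -0.003]
ft_force: [-1.8, 6.9, 0.0]
width: 0.0092
gripper_force: 31.1
```

```bash
python3 -c "
from h import *
rep()"
```

```text
t 21.4 h -169.35 r/lat mm 97.3 0.8 z 0.1222 F tool [ 0.53  7.15 -0.02] M tool [-1.198  0.089 -0.408] q6 -1.67
```

{"name": "arm_command", "arguments": {"rows": [0,-0.04,-0.83,0,-0.09,0,-0.12,-1.45,0,-0.15,0,-0.12,-1.45,0,-0.15]}}

```text
clock: 21.78
ee_pos: [0.5058, 0.081, 0.122]
tool_rot: [0.521, -3.096, -0.003]
ft_force: [-2.3, 4.7, -0.3]
width: 0.0092
gripper_force: 31.3
```

```bash
python3 -c "
from h import *
rep()"
```

```text
t 21.77 h -160.89 r/lat mm 97.4 0.5 z 0.122 F tool [0.68 5.2  0.28] M tool [-1.089  0.183 -0.35 ] q6 -1.85
```

{"name": "arm_command", "arguments": {"rows": [0,-0.02,-0.5,0,-0.05,0,-0.07,-1.16,0,-0.12]}}

```text
clock: 22.02
ee_pos: [0.51, 0.0708, 0.1218]
tool_rot: [0.709, -3.058, -0.004]
ft_force: [-3.4, 7.3, -0.0]
width: 0.009
gripper_force: 31.4
```

```bash
python3 -c "
from h import *
rep()"
```

```text
t 22.02 h -153.9 r/lat mm 97.3 1.4 z 0.1218 F tool [-0.11  8.04  0.03] M tool [-1.403 -0.009 -0.411] q6 -1.99
```

Push has risen about 5 N over free turning, so the cap bears firmly. I ease off, withdraw and lift.

{"name": "arm_command", "arguments": {"rows": [0,0,0.3,0,0.02,0,0,0.3,0,0.02,0,1.2,0.3,0,0.02,0,2.4,0.3,0,0.02,0,4,0.3,0,0.02,0,7,0.3,0,0.02,0,7,0.3,-3,0.02,0,7,0.3,-9,0.02,0,7,0.3,-15,0.02,0,7,0.3,-15,0.02,0,7,0.3,-15,0.02]}}

```text
clock: 23.4
ee_pos: [0.4467, 0.0414, 0.272]
tool_rot: [0.673, -3.069, 0.0]
ft_force: [0.2, -0.7, -0.5]
width: 0.0093
gripper_force: 30.0
```

Run:
```python
from h import *
np.set_printoptions(precision=4,suppress=True)
st=rep();w=arm.snapshot('wrist')
print(st['ee_pos'],st['q'])
R=cv2.Rodrigues(st['tool_rot'])[0]
v,u=np.mgrid[0:420,0:560];L=(pts(w,np.c_[u.ravel(),v.ravel()],st)-st['ee_pos'])@R
m=(abs(L[:,1])<.012)&(abs(L[:,2]-.067)<.02)&(abs(L[:,0])<.1);Q=L[m]
for lo,hi in((-.1,-.04),(.012,.04),(.04,.1)):
    q=Q[(Q[:,0]>lo)&(Q[:,0]<hi)]
    if len(q)>3:print(lo,len(q),np.median(q,0),q[:,0].min(),q[:,0].max())
for p in([.43,-.1,.27],[.4345,-.3113,.25],[.4345,-.3113,.13],[.4345,-.3113,.097]):print(rel(st,p,100.1))
```

```text
t 23.4 h -155.25 r/lat mm 167.1 -1.1 z 0.272 F tool [ 0.12 -0.7   0.52] M tool [-0.087  0.024 -0.014] q6 -2.02
[0.4467 0.0414 0.272 ] [-0.0218 -0.276   1.9308 -0.0003  1.4867 -2.0245]
-0.1 714 [-0.0568 -0.0005  0.0654] -0.07259985379328816 -0.04292445694572902
0.012 1167 [ 0.0266 -0.0009  0.0653] 0.012024619587658105 0.03999679575827917
0.04 2142 [ 0.0617 -0.0009  0.0653] 0.04002225370179558 0.08202139670949495
[  7.44 -12.14   0.21   1.83]
[ 15.88 -31.52   2.21   1.83]
[ 15.87 -31.52  14.21   1.83]
[ 15.87 -31.52  17.51   1.83]
```

{"name": "arm_command", "arguments": {"rows": [0,1.5,-2.4,0,0.17,0,3,-5,0,0.35,0,5,-8,0,0.53,0,7.4,-12,0.2,0.71,0,9,-15.5,0.4,0.89,0,10.5,-19,0.8,1.07,0,12,-22.5,1.2,1.25,0,13.5,-26,1.6,1.43,0,15,-29.5,2,1.61,0,15.9,-31.5,2.2,1.78,0,15.9,-31.5,2.2,1.83,0,15.9,-31.5,6,1.83,0,15.9,-31.5,10,1.83,0,15.9,-31.5,13,1.83,0,15.9,-31.5,13,1.83,0,15.9,-31.5,13,1.83]}}

```text
clock: 25.45
ee_pos: [0.4345, -0.3109, 0.1426]
tool_rot: [-2.021, -2.404, 0.0]
ft_force: [-0.2, 0.5, -0.3]
width: 0.009
gripper_force: 30.0
```

Run:
```python
from h import *
st=rep();w=arm.snapshot('wrist');save('w3',w)
print(st['ee_pos'])
for p in([.4345,-.3113,.12],[.4345,-.3113,.097]):print(rel(st,p,100.1))
```

```text
t 25.45 h 99.91 r/lat mm -388.9 -233.9 z 0.1426 F tool [ 0.54 -0.13  0.32] M tool [ 0.037 -0.057  0.019] q6 -0.89
[ 0.43449109 -0.31093112  0.14259764]
[-0.04 -0.    2.26 -0.  ]
[-0.04 -0.    4.56 -0.  ]
```

View pics/w3.png

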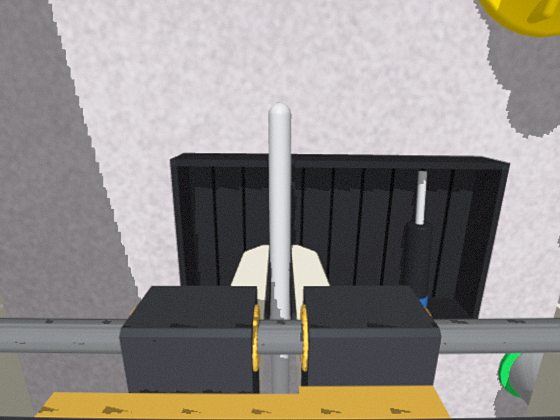

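The wrist view shows the bar (280,110 to 280,390) over its notches and the tray aligned below. Lower, release, and rise.

{"name": "arm_command", "arguments": {"rows": [0,-0.1,0,2,0,0,-0.1,0,3.5,0,0,-0.1,0,4.3,0,0,-0.1,0,4.6,0,0,-0.1,0,4.6,0,0,-0.1,0,4.6,0]}}

```text
clock: 26.25
ee_pos: [0.4351, -0.3123, 0.0971]
tool_rot: [2.021, 2.404, -0.0]
ft_force: [0.4, -0.7, -0.8]
width: 0.009
gripper_force: 30.0
```

```bash
python3 -c "
from h import *
print(rep()['ee_pos'])"
```

```text
t 26.25 h 99.91 r/lat mm -390.3 -233.6 z 0.0971 F tool [-0.76  0.26  0.85] M tool [ 0.039 -0.097  0.005] q6 -0.89
[ 0.43511958 -0.31225405  0.09713353]
```

{"name": "arm_command", "arguments": {"rows": [0,0,0,0.15,0,0,0,0,0.15,0,15,0,0,0.15,0,25,0,0,0.15,0,30,0,0,0.15,0,30,0,0,-1,0,30,0,0,-4,0,30,0,0,-9,0,30,0,0,-15,0,30,0,0,-15,0,30,0,0,-15,0]}}

```text
clock: 27.62
ee_pos: [0.4348, -0.312, 0.2471]
tool_rot: [2.02, 2.404, -0.0]
ft_force: [-0.0, 0.1, -0.8]
width: 0.0277
gripper_force: 0.0
```

Run:
```python
from h import *
st=rep();w=arm.snapshot('wrist');b=arm.snapshot('side')
c=lambda s,r,f:cv2.resize(cv2.cvtColor(s['frame'],cv2.COLOR_RGB2BGR)[r[0]:r[1],r[2]:r[3]],None,fx=f,fy=f,interpolation=cv2.INTER_CUBIC)
cv2.imwrite('pics/end.png',np.hstack([c(w,(0,420,140,560),.95),c(b,(155,225,240,306),5.7)[:399]]))
```

```text
t 27.62 h 99.92 r/lat mm -390.0 -233.8 z 0.2471 F tool [0.06 0.   0.85] M tool [ 0.054 -0.051 -0.071] q6 -0.89
```

View pics/end.png

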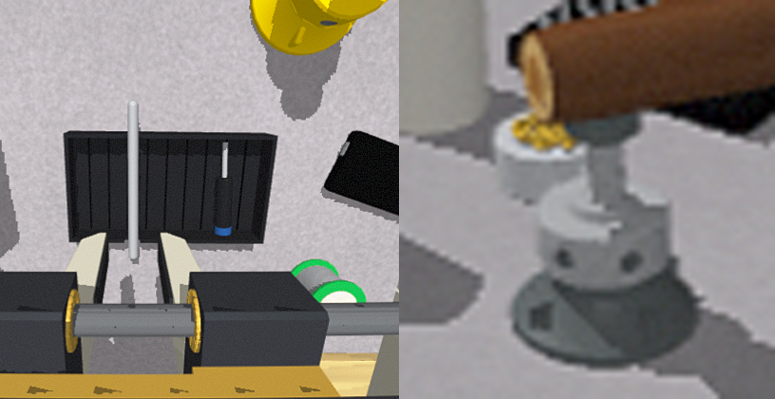

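The bar lies back in both notches (133,180) with the screwdriver untouched, and the cap is seated against the log's underside (605,125).

```bash
python3 -c "
from bench import arm
print(arm.hand_in())"
```

```text
the job is handed in; nothing more can be done
None
```

The jack's cap now bears firmly under the log: the push across the bar rose about 5 N over free turning, inside the 3.5 to 6 N target. The bar is back in its tray notches, and the job was handed in at about 28 s; no verdict came back.

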